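# Put the inspection lamp on charge

### The job

Put the rod-shaped inspection lamp on charge: push it down into the fork clips on the sloping dock, past the orange sprung jaw until the jaw snaps shut over it, with its blue end touching the brass contact at the left end of the cradle. Then turn the timer knob on the dock until its red pointer stands at the green mark. Do not force the lamp, and leave the small terracotta pot and the matchbox where they are.

Things in the scene. Friction and masses are not known exactly. Their poses are not given: they have to be found in the camera images.
- lamp: rod-shaped inspection lamp, 0.13 to 0.25 kg, lying loose. Aluminium tube 24 mm in diameter, free from -72 to +72 mm; square caps 30 x 30 mm at both ends (to 95 mm): blue at +y, black at -y. A white light strip along its upper side stands out 0.7 mm. Origin on the axis at mid-length (15 mm above the worktop at the start); y along the rod to the blue end; z up as it lies
- lamp_tip (a point): end of the brass pin (12 mm in diameter, 3.5 mm long) at the lamp's blue end, on its axis, 98.5 mm from the lamp's origin along its y
- dock: fixed grey charging dock on the worktop, base plate 190 x 225 mm, with a sloping cradle plate (its back edge 135 mm high) and, at its -y side, a black switch box 100 x 100 x 50 mm with the timer knob. Origin on the worktop under the seated lamp's middle; x away from the robot at yaw 0, z up
- cradle: sloping cradle of the dock, facing the robot, 30 degrees from level. Origin: where the axis of the fully seated lamp lies, midway between the clips, 105 mm above the worktop; y along the seated lamp (to the contact), x up the slope, z out of the slope: push along -z. The slope plate lies 22 mm below the axis; fingers pointing straight down meet it, fingers square to it do not
- clip_left (a point): middle of the seated lamp's axis in the left fork clip, at y = +47 mm of the cradle. Clips are 20 mm wide, the room between them (y -37 to +37 mm) is free for fingers. Slippery black plastic: a flat seat 12.5 mm below the axis; on the low side a fixed prong, inner face at x = -12.8 mm, up to z = 8 mm, then flared outward to z = 22 mm; on the high side the orange jaw
- clip_right (a point): the same for the right fork clip, at y = -47 mm of the cradle
- jaw (a joint): orange sprung jaw, one hinged piece with a rounded nose (radius 5 mm, centre at x = 12, z = 14 mm of the cradle when shut) and an outward flared lip (to z = 34 mm) at each clip. 0 = shut, positive (rad, to 0.5) = swung open up the slope. The lamp pushes it open by about 0.1 as it passes, at about 8 to 16 N of push; then it springs back over the lamp. Nothing locks it
- contact (a point): middle of the brass contact face (16 mm in diameter, facing -y) at the left end of the cradle, y = 98.5 mm of the cradle; the lamp tip must touch it. It sits on an end post 24 mm wide, up to z = 12 mm, y to 106 mm. The contact is rigid
- knob_axis (a point): on the timer knob's vertical axis, 90 mm above the worktop, 4 mm below the top of the knob's bar: a good height for the TCP. The bar is 52 x 14 mm, from 64 to 94 mm above the worktop, on a round skirt 56 mm in diameter; the bar lies along the pointer
- timer_knob (a joint): timer knob, rad: 0 = pointer along the dock's -x (towards the robot), positive = clockwise seen from above, range -2.2 to 2.2, stays where it is left (friction about 0.06 N m)
- pointer_tip (a point): tip of the knob's red pointer, 38 mm from its axis, turns with the knob
- mark_point (a point): inner edge of the green mark on the white scale round the knob, 38 mm from the knob's axis; the mark does not turn with the knob
- terracotta_pot: small terracotta pot, upside down, 59 x 57 x 53 mm, loose behind the lamp's starting place; leave it. Origin at the centre of its underside
- match_box: yellow matchbox 37 x 58 x 17 mm, loose to the right of the dock; leave it. Origin at the centre of its underside

How it is judged:
By the outcome, as a careful person would: the job done as asked, in the order asked, and still so for the second after the job is handed in, with the robot touching nothing.
It also fails if it takes over 53 s, if anything falls off the work surface, if the arm or the gripper's body presses on something with over 40 N, if the wrist force passes 120 N, or if a joint passes its speed limit or range.

### The arm

A 7-joint arm with a two-finger parallel gripper is mounted at the origin on a cart in front of the work surface, level with it; the furniture and walls round the work are solid. World frame = base frame: x ahead of the robot, y to its left, z up, the work surface at z = 0. Lengths are in m, angles in rad, forces in N, time in s.
With the tool pointing down it reaches from about 0.425 to 0.875 m from the base axis. Payload 4.7 kg.
Tool frame: the origin (TCP) lies between the finger pads, 19 mm behind the fingertips; this is the grasp point; z points along the fingers, y is the line along which they close (so a half turn about z gives the same grasp; the last joint's range is limited). The gripper opens to 85 mm and grips with 20 to 120 N. Pads are 22 mm wide; open, the fingers measure 114 mm over their backs; the gripper's body (76 mm by 85 mm) begins 54 mm behind the grasp point. The pads swing forward as they close: fully open they stand 13 mm farther back than shut.
Start: joints at [1.247, 0.321, -0.07, 1.45, 0.023, 1.371, -0.057], TCP at [0.215, -0.613, 0.25] pointing down, gripper open.
Joint ranges: [-2.86, 2.86], [-0.3, 2.09], [-1.38, 1.24], [0.06, 2.45], [-1.56, 4.7], [0.09, 2.05], [-2.69, 2.69]. Speed limits (rad/s): [2.57, 2.57, 3.14, 3.14, 3.14, 3.14, 3.14].

### API

Orientations are given as a rotation vector (axis times angle).
In Python, from bench import * gives the robot as it stands.
- The arm moves only by the tool servo_tool, never from a script. Its argument "deltas" is text: rows parted by semicolons, each of 5 numbers parted by spaces: the finger opening in mm, from 0 to 85.4, then the shift along the tool's x, y, z scaled (see below), then the turn about the tool's z scaled (see below). In form: gripper x y z roll; .... A call has 1 to 8 rows; each row shifts and turns the commanded pose from where the row before left it, along the tool's axes as they then stand; what a row does not reach is not made up. The controller multiplies each number of a shift by 0.5 m and each number of a turn by 180 degrees. A row lasts 1/10 s, in which the tool goes at most 50 mm and 8.59 degrees, less where a joint would pass 70% of its speed; a pose out of reach is approached as far as the arm can. A call with a number of a shift or a turn outside -1 to 1 is refused whole. A call with a gripper value outside its range is refused whole. The fingers move at their own pace and stop on an object; "grip_force" is the grip in N (left out, the last holds). Time passes only in rows, so rows that do not move let the fingers close. It gives the time, the measured TCP pose, the force, the opening and the grip force at its end, in the units of the state.
- sense(): the state, without advancing time (a new reading comes with each control period).
- read_camera(name): name is "scene" or "top"; returns a dict with "img" (384x512x3 uint8, blue, green, red), "fx", "fy", "cx", "cy" (pixels), "k1" (the pictures are not rectified: a ray, as slopes to the right and down, at radius r is drawn at 1 + k1 r^2 times it, then the intrinsics apply), "cam_to_world" (4x4, takes a point from camera to world coordinates). Camera axes: x right, y down, z forward; pixel columns grow to the right and rows downward; lengths in m; the calibration is good to about 2 mm. A picture is of the moment at which its call begins. There is no depth.
- close_job(): hands the job in; it is judged then, once.
Trained networks look in the newest picture that a camera, given by its name, has taken for a name from the list of things; names that differ only in an ending like _2 or _b are one class to them, and where a whole thing is asked for, a point or a joint stands for the part that bears it (a point fixed in the world has none). Each returns a list of dicts, best first, with "confidence" (0 to 1); they miss things now and then, are a little off and sometimes report something else, mostly with a low value. They report only what shows in the picture. A call takes as long as a camera call.
- masks_of(camera, name): "pixels" (384x512 bool, what is visible of it) and "pixel" ([row, column] in pixels, amid what is visible of it).
- tip_of(camera, name): "pixel" ([row, column] in pixels: a listed point, or the origin of a listed thing).
The state is a dict: "time": time; "joint_positions": joint angles; "qd": joint speeds; "tau": joint torques, N m; "ee_pos": TCP position; "tool_rot": TCP orientation; "force": force on the tool from outside, world axes, zero at the start; "wrist_torque": the same for the moment, N m; "grip_width": finger opening in m; "finger_force": force on a finger pad.
Only numpy, scipy, OpenCV 4.12 (cv2) and the standard library are available. Lean on these libraries where they do the work, as an engineer would, in place of code of your own. Each camera call takes 0.05 s, during which the arm holds its last target. There are 200 camera calls.

## Working session

There is one attempt and no reset: what is moved stays moved. The work goes in short steps, Python scripts to look and compute and a tool call to move; the robot and the scene stay as the last step left them, time stands still between calls to the robot, and variables do not carry over. Pictures are saved under pics/ and viewed, at most 10 in all, crops included, and the job is handed in when it is done.

Besides the shell and the picture viewer there is one more tool, called after ">>>" as name(argument=value, ...) on one line, values as JSON. servo_tool: Moves the arm, as the interface text tells. Its arguments: {"type":"object","properties":{"deltas":{"type":"string"},"grip_force":{"type":"number"}},"required":["deltas"]}

```bash
mkdir -p pics; ls; cat > h.py <<'E'
from bench import *
import numpy as np, cv2
from scipy.optimize import least_squares
from scipy.spatial.transform import Rotation as R
def ray(c,px):
    K=np.array([[c['fx'],0,c['cx']],[0,c['fy'],c['cy']],[0,0,1.]])
    u=cv2.undistortPoints(np.array([[[px[1],px[0]]]],float),K,np.array([c['k1'],0,0,0,0.]),None,None,None)[0,0] if False else None
    d=np.array([(px[1]-c['cx'])/c['fx'],(px[0]-c['cy'])/c['fy']]); s=d.copy()
    for _ in range(30): s=d/(1+c['k1']*(s@s))
    T=np.array(c['cam_to_world']); v=T[:3,:3]@np.r_[s,1]; return T[:3,3],v/np.linalg.norm(v)
def onz(c,px,z):
    o,v=ray(c,px); return o+v*(z-o[2])/v[2]
def tri(rs):
    A=sum(np.eye(3)-np.outer(v,v) for o,v in rs); b=sum((np.eye(3)-np.outer(v,v))@o for o,v in rs)
    return np.linalg.solve(A,b)
def proj(c,P):
    T=np.linalg.inv(np.array(c['cam_to_world'])); q=T[:3,:3]@P+T[:3,3]; s=q[:2]/q[2]; s=s*(1+c['k1']*(s@s))
    return np.array([s[1]*c['fy']+c['cy'],s[0]*c['fx']+c['cx']])
E
sed -i '/undistortPoints\|K=np.array/d' h.py
cat > a.py <<'E'
from h import *
C={n:read_camera(n) for n in('scene','top')}
for n in C: cv2.imwrite(f'pics/{n}0.png',C[n]['img']); print(n,np.round(C[n]['cam_to_world'],3).tolist(),C[n]['k1'],C[n]['fx'])
for nm in ['lamp','lamp_tip','dock','cradle','clip_left','clip_right','contact','knob_axis','pointer_tip','mark_point','terracotta_pot','match_box']:
    rs=[]
    for n in C:
        t=tip_of(n,nm)
        if t: rs.append(ray(C[n],t[0]['pixel'])); print(nm,n,np.round(t[0]['pixel'],1),round(t[0]['confidence'],2),len(t))
    if len(rs)==2: 
        P=tri(rs); print('   ',np.round(P,4),[round(float(np.linalg.norm(np.cross(v,P-o))),4) for o,v in rs])
s=sense();print(s['ee_pos'],s['tool_rot'],s['force'],s['time'])
E
python3 a.py
```

```text
pics
scene [[-0.652, 0.46, -0.603, 1.348], [0.758, 0.411, -0.507, 0.65], [0.014, -0.787, -0.616, 0.865], [0.0, 0.0, 0.0, 1.0]] -0.0002661123583159118 390.8491136759622
top [[-0.007, -0.996, 0.086, 0.477], [-1.0, 0.006, -0.012, 0.011], [0.012, -0.086, -0.996, 1.276], [0.0, 0.0, 0.0, 1.0]] -0.10147943854166239 428.7931566900334
lamp scene [243.  358.7] 0.85 1
lamp top [213.8 134. ] 0.94 1
    [0.5053 0.3518 0.0151] [0.001, 0.001]
lamp_tip scene [266.9 347. ] 0.97 1
lamp_tip top [181.4 125.1] 0.74 2
    [0.6047 0.3763 0.0117] [0.0044, 0.0044]
dock scene [221.4 246.3] 0.95 1
dock top [166.9 244.9] 0.74 1
    [ 0.6452  0.0227 -0.0012] [0.0002, 0.0002]
cradle scene [197.9 247.3] 0.66 2
cradle top [160.2 245. ] 0.98 2
    [0.6481 0.0244 0.1008] [0.0036, 0.0036]
clip_left scene [202.  258.5] 0.69 1
clip_left top [165.1 229.3] 0.81 2
    [0.6371 0.0652 0.0995] [0.0001, 0.0001]
clip_right scene [191.8 233.8] 0.91 2
clip_right top [158.3 262.8] 0.66 1
    [ 0.6537 -0.0258  0.1016] [0.0024, 0.0024]
contact scene [208.3 271.7] 0.67 1
contact top [166.2 205.1] 0.77 1
    [0.6374 0.1257 0.1084] [0.0069, 0.0069]
knob_axis scene [179.4 201.9] 0.65 2
knob_axis top [157.1 307.6] 0.78 2
    [ 0.662  -0.1562  0.0894] [0.0031, 0.0031]
pointer_tip scene [185.1 204.3] 0.71 2
pointer_tip top [167.9 313.6] 0.75 2
    [ 0.6366 -0.1787  0.0401] [0.0014, 0.0014]
mark_point top [155.6 307.8] 0.68 1
terracotta_pot scene [274.8 289.9] 0.89 1
terracotta_pot top [139.  164.7] 0.66 1
    [0.7315 0.2643 0.0025] [0.0005, 0.0005]
match_box scene [172.3 184.1] 0.65 1
match_box top [176.7 365.6] 0.74 2
    [ 0.608  -0.3341  0.0077] [0.0069, 0.0069]
[ 0.21536044 -0.61331838  0.25005277] [ 3.09677470e+00  5.28002635e-01 -8.32207374e-05] [ 0.52032945 -0.59482063 -0.03981885] 1.3
```

```bash
python3 -c "
import cv2
a=cv2.imread('pics/top0.png');b=cv2.imread('pics/scene0.png')
cv2.imwrite('pics/t1.png',cv2.resize(a[100:290,90:400],None,fx=2.58,fy=2.58,interpolation=cv2.INTER_CUBIC))
cv2.imwrite('pics/s1.png',cv2.resize(b[130:330,140:400],None,fx=3,fy=3,interpolation=cv2.INTER_CUBIC))"
```

```text
(no output)
```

View pics/t1.png

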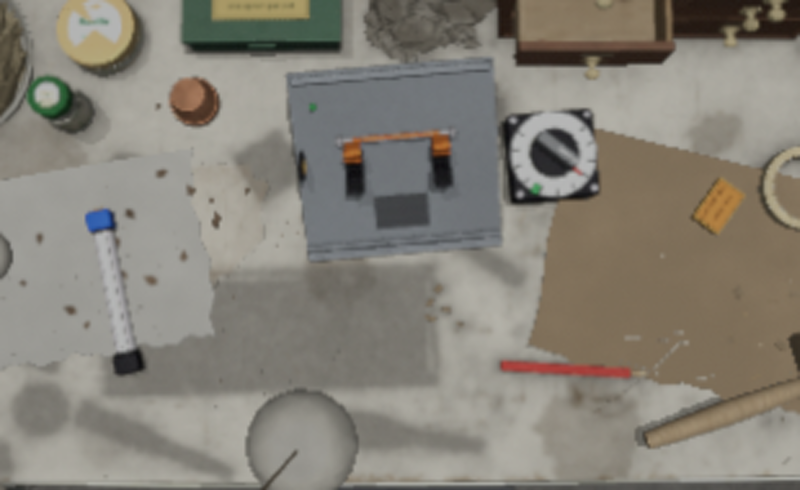

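View pics/s1.png

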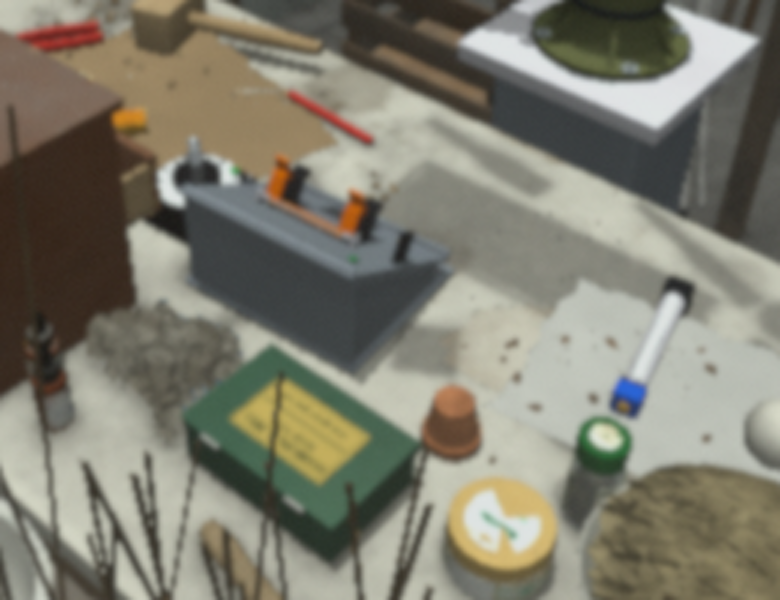

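```bash
cat > b.py <<'E'
from h import *
obs={}
L=[]
for k in range(3):
  for n in('scene','top'):
    C=read_camera(n); 
    for nm in ['lamp','lamp_tip','dock','cradle','clip_left','clip_right','contact','knob_axis','pointer_tip','mark_point']:
      for t in tip_of(n,nm)[:1]: L.append((nm,C,np.array(t['pixel']),t['confidence'],n))
    if k==0: 
        if n=='top': CT=C
        else: CS=C
g={'dock':(0,0,0),'cradle':(0,0,.105),'clip_left':(0,.047,.105),'clip_right':(0,-.047,.105),'contact':(0,.0985,.105)}
def W(p,q): 
    c,s=np.cos(p[2]),np.sin(p[2]); return np.array([p[0]+c*q[0]-s*q[1],p[1]+s*q[0]+c*q[1],q[2]])
def f(p): return np.concatenate([(proj(C,W(p,g[nm]))-px)*cf for nm,C,px,cf,n in L if nm in g])
r=least_squares(f,[.645,.023,.07],loss='soft_l1'); print('dock',r.x,np.sqrt(np.diag(np.linalg.inv(r.jac.T@r.jac))))
for nm,C,px,cf,n in L:
    if nm in g: print(nm,n,np.round(px-proj(C,W(r.x,g[nm])),1),end=' ')
def f2(p): return np.concatenate([(proj(C,np.array([p[0]-np.sin(p[2])*d,p[1]+np.cos(p[2])*d,.015]))-px)*cf for nm,C,px,cf,n in L if nm in('lamp','lamp_tip') for d in [.0985 if 'tip' in nm else 0]])
r2=least_squares(f2,[.505,.352,-1.2],loss='soft_l1'); print('\nlamp',r2.x)
# lamp by colour, top: blue & black cap
def hsv(C): return cv2.cvtColor(C['img'],cv2.COLOR_BGR2HSV)
m=masks_of('top','lamp')[0]['pixels']; pts=np.argwhere(m)
W2=np.array([onz(CT,p,.02)[:2] for p in pts]); c=W2.mean(0); e=np.linalg.eigh(np.cov((W2-c).T))[1][:,1]; q=(W2-c)@e
print('lamp mask',c, c+e*(q.max()+q.min())/2, np.arctan2(-e[0],e[1]),q.max()-q.min())
for nm,z in(('knob_axis',.09),('pointer_tip',.06),('mark_point',.051)):
    for (a,C,px,cf,n) in L:
        if a==nm: print(nm,n,np.round(px,1),np.round(onz(C,px,z),4),round(cf,2))
# colours near knob in top
for n,C in(('top',CT),('scene',CS)):
  H=hsv(C); k=[C0 for C0 in L if C0[0]=='knob_axis' and C0[4]==n]; 
  r0,c0=np.array((157,307) if n=='top' else (185,206)); w=22
  S=H[r0-w:r0+w,c0-w:c0+w].astype(int)
  for nm,mk,z in(('red',((S[...,0]<8)|(S[...,0]>172))&(S[...,1]>90)&(S[...,2]>70),.06),('green',(abs(S[...,0]-62)<18)&(S[...,1]>90),.051)):
    p=np.argwhere(mk)+[r0-w,c0-w]
    if len(p): print(n,nm,len(p),p.mean(0),onz(C,p.mean(0),z),p.min(0),p.max(0))
for n,C in(('top',CT),('scene',CS)):
  H=hsv(C).astype(int); p=np.argwhere((abs(H[...,0]-13)<7)&(H[...,1]>150)&(H[...,2]>110)); p=p[(p[:,1]>220)&(p[:,1]<280)] ; print('orange',n,len(p), p.mean(0) if len(p) else 0)
E
python3 b.py
```

```text
dock [0.64767314 0.02410334 0.07891065] [0.00167354 0.00127959 0.03100892]
dock scene [-3.2 -0.8] cradle scene [-1.6 -1. ] clip_left scene [ 2.6 -1. ] clip_right scene [ 0.4 -0.5] contact scene [-0.4 -1.7] dock top [1.4 0.8] cradle top [-2.6 -0.2] clip_left top [ 1.2 -2.2] clip_right top [-1.9 -1. ] contact top [ 1.6 -1.4] dock scene [-2.5  3.3] cradle scene [ 0.6 -0.4] clip_left scene [1.6 3.1] clip_right scene [0.5 1.5] contact scene [ 2.7 -2.6] clip_left top [2.2 1.3] contact top [ 2.7 -1. ] cradle scene [-2.8 -1.9] clip_left scene [ 1.9 -0.2] clip_right scene [1.9 1.5] contact scene [ 4.2 -1.2] dock top [ 2.5 -0.4] cradle top [0.7 4.6] clip_left top [2.7 3.9] clip_right top [-1.6 -0.7] contact top [-1.  -2.6] 
lamp [ 0.50650861  0.35171522 -1.36944167]
lamp mask [0.51041326 0.34904544] [0.51138017 0.3492517 ] 1.7809627563905561 0.192794467096063
knob_axis scene [179.  205.6] [ 0.6543 -0.151   0.09  ] 0.64
knob_axis top [158.5 306.7] [ 0.6559 -0.1512  0.09  ] 0.95
knob_axis scene [180.9 203.1] [ 0.6671 -0.1495  0.09  ] 0.71
knob_axis top [159.9 306.1] [ 0.6519 -0.1494  0.09  ] 0.8
[... 250 characters left out ...]
ter_tip scene [187.3 205.8] [ 0.6595 -0.1473  0.06  ] 0.54
pointer_tip top [168.8 312.6] [ 0.6305 -0.1717  0.06  ] 0.63
pointer_tip scene [184.6 206.5] [ 0.6475 -0.1565  0.06  ] 0.54
pointer_tip top [166.4 311.4] [ 0.6375 -0.1684  0.06  ] 0.73
mark_point scene [204.8 256.3] [0.6075 0.032  0.051 ] 0.55
mark_point top [166.5 246.8] [0.6393 0.0169 0.051 ] 0.45
top red 1 [165. 312.] [ 0.64153219 -0.17018239  0.06      ] [165 312] [165 312]
top green 9 [173.33333333 297.11111111] [ 0.61872394 -0.12791476  0.051     ] [172 296] [175 298]
scene green 1 [186. 219.] [ 0.61678456 -0.12799592  0.051     ] [186 219] [186 219]
orange top 80 [157.0375 242.125 ]
orange scene 120 [195.06666667 244.975     ]
```

```bash
cat > c.py <<'E'
from h import *
import pickle
print(sense()['time'])
C={n:read_camera(n) for n in('scene','top')}; pickle.dump(C,open('C0.pkl','wb'))
def W(p,q): 
    c,s=np.cos(p[2]),np.sin(p[2]); return np.array([p[0]+c*q[0]-s*q[1],p[1]+s*q[0]+c*q[1],q[2]])
P=[.6477,.0241,.079]
for n,(r0,r1,c0,c1) in(('top',(110,215,195,340)),('scene',(150,260,180,300))):
    I=C[n]['img'][r0:r1,c0:c1]; k=5.4
    g=cv2.cvtColor(I,cv2.COLOR_BGR2GRAY)
    ls=cv2.createLineSegmentDetector().detect(g)[0][:,0]
    B=cv2.resize(I,None,fx=k,fy=k,interpolation=cv2.INTER_CUBIC)
    i=0
    for l in ls:
        if np.hypot(l[2]-l[0],l[3]-l[1])<14: continue
        a=(int((l[0]+.5)*k),int((l[1]+.5)*k)); b=(int((l[2]+.5)*k),int((l[3]+.5)*k))
        cv2.line(B,a,b,(0,255,255),1); cv2.putText(B,str(i),((a[0]+b[0])//2,(a[1]+b[1])//2),0,.5,(0,0,255),1)
        print(n,i,np.round(l+[c0,r0,c0,r0],1).tolist()); i+=1
    c30,s30=np.cos(np.pi/6),np.sin(np.pi/6)
    for x,z in((-12.8,8),(-12.8,-12.5),(12,14),(0,0)):
      for y in(-57,-37,37,57): 
        u=proj(C[n],W(P,np.array([x*c30-z*s30,y,105+x*s30+z*c30])/1000))-[r0,c0]+.5
        cv2.circle(B,(int(u[1]*k),int(u[0]*k)),2,(0,255,0) if x else (255,0,255),-1)
    cv2.imwrite(f'pics/l_{n}.png',B)
E
python3 c.py
```

```text
4.65
top 0 [338.2, 124.1, 319.4, 125.8]
top 1 [318.1, 176.8, 284.5, 179.8]
top 2 [315.6, 125.1, 289.4, 124.9]
top 3 [224.4, 120.3, 195.6, 120.4]
top 4 [298.3, 154.1, 311.6, 163.5]
top 5 [256.8, 171.8, 255.4, 154.4]
top 6 [286.3, 175.8, 283.0, 147.8]
top 7 [208.8, 202.0, 203.0, 158.0]
top 8 [263.5, 157.2, 265.7, 173.3]
top 9 [231.0, 156.9, 230.9, 173.1]
top 10 [320.7, 149.1, 338.4, 153.5]
top 11 [195.6, 115.4, 219.4, 115.5]
top 12 [201.3, 153.2, 200.1, 129.3]
top 13 [254.4, 186.6, 236.8, 188.1]
top 14 [283.2, 176.8, 284.9, 195.6]
top 15 [290.6, 117.4, 338.1, 117.4]
top 16 [234.5, 175.6, 253.2, 174.0]
top 17 [201.8, 127.5, 243.1, 124.1]
top 18 [298.7, 213.4, 300.8, 198.1]
top 19 [267.0, 195.3, 223.2, 198.2]
top 20 [300.6, 196.9, 304.4, 180.3]
top 21 [203.1, 131.9, 278.1, 125.6]
top 22 [230.6, 202.5, 256.9, 201.5]
top 23 [288.3, 211.6, 265.7, 196.2]
top 24 [279.7, 196.4, 293.1, 204.4]
top 25 [253.1, 130.4, 235.6, 130.7]
scene 0 [202.7, 211.5, 186.3, 203.0]
scene 1 [182.0, 206.7, 185.5, 231.9]
scene 2 [299.0, 170.1, 256.3, 150.4]
scene 3 [259.2, 256.3, 220.7, 234.3]
scene 4 [230.8, 245.3, 253.7, 259.2]
scene 5 [291.6, 219.1, 258.2, 255.9]
scene 6 [218.2, 254.5, 230.4, 242.9]
scene 7 [219.8, 233.5, 201.8, 225.5]
scene 8 [245.8, 154.7, 224.4, 150.4]
scene 9 [263.7, 181.0, 242.7, 166.9]
scene 10 [236.7, 159.8, 264.9, 175.6]
scene 11 [268.3, 195.2, 263.1, 208.9]
scene 12 [203.8, 195.6, 256.1, 222.2]
scene 13 [298.5, 158.5, 278.5, 149.8]
scene 14 [255.9, 221.6, 273.0, 219.3]
scene 15 [255.6, 179.5, 239.4, 180.4]
scene 16 [267.2, 149.8, 298.8, 164.1]
scene 17 [279.3, 238.2, 294.4, 237.5]
scene 18 [289.4, 254.9, 270.7, 253.1]
scene 19 [299.3, 183.9, 280.8, 171.6]
scene 20 [282.7, 182.7, 299.2, 191.1]
scene 21 [285.2, 168.9, 299.0, 176.5]
scene 22 [239.6, 201.4, 255.6, 209.4]
scene 23 [244.5, 206.6, 225.8, 197.8]
```

View pics/l_top.png

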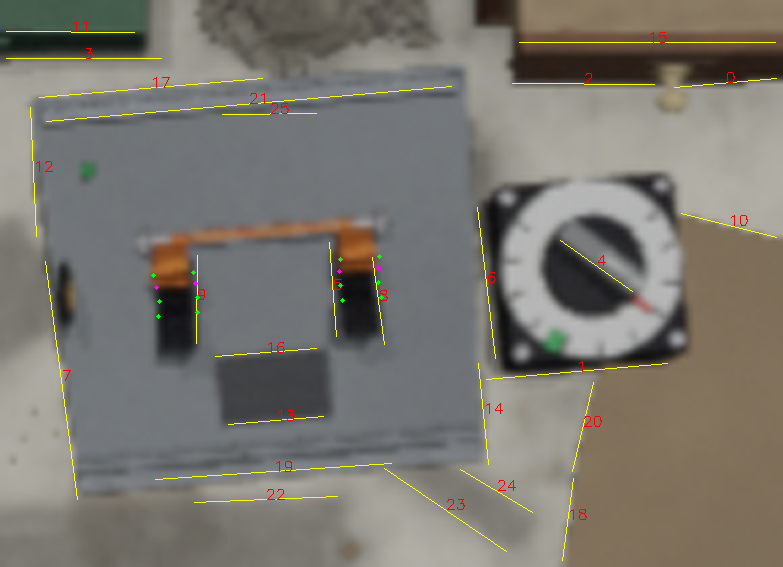

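View pics/l_scene.png

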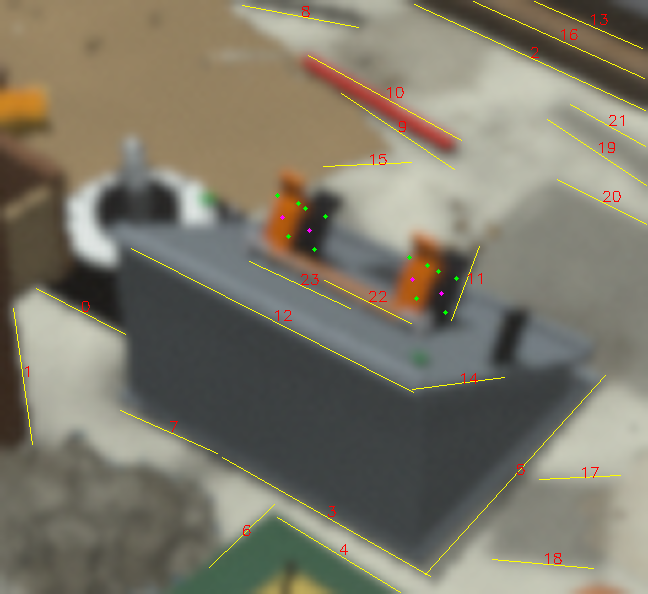

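```bash
cat > d.py <<'E'
from h import *
import pickle
C=pickle.load(open('C0.pkl','rb')); T,S=C['top'],C['scene']
print('origin in scene',proj(S,np.zeros(3)),'start tcp',proj(T,np.array([.215,-.613,.25])))
for z in(0,.1,.2,.3,.4,.6): 
    P=onz(T,(272,206),z); print(z,P,proj(S,P))
cx=(304.1,159.1)
I=T['img'][140:180,285:325]; g=I.astype(int)
w=(g.min(2)>120); n,lab,st,cen=cv2.connectedComponentsWithStats(w.astype(np.uint8))
k=1+np.argmax(st[1:,4]); cs=max(cv2.findContours((lab==k).astype(np.uint8),0,1)[0],key=len); e=cv2.fitEllipse(cs); print('ring',e,e[0][0]+285,e[0][1]+140)
ctr=onz(T,(e[0][1]+140,e[0][0]+285),.051); print('axis',ctr)
r=g[...,2]-g[...,1]; p=np.argwhere(r>40); wt=r[r>40]; print('red',len(p)); rc=(p*wt[:,None]).sum(0)/wt.sum()+[140,285]; R_=onz(T,rc,.058); print(rc,R_)
gr=g[...,1]-np.maximum(g[...,2],g[...,0]); p=np.argwhere(gr>20); wt=gr[gr>20]; gc=(p*wt[:,None]).sum(0)/wt.sum()+[140,285]; G=onz(T,gc,.051); print('green',gc,G)
a=lambda P:np.arctan2(P[1]-ctr[1],P[0]-ctr[0]); print('ang red',a(R_),'green',a(G))
l=[onz(T,(154.1,298.3),.094),onz(T,(163.5,311.6),.094)]; d=l[1]-l[0]; print('bar edge dir',np.arctan2(d[1],d[0]),l)
# bright bar pixels above dark skirt
m=(g.min(2)>85); yy,xx=np.mgrid[140:180,285:325]; d2=np.hypot(yy-(e[0][1]+140),xx-(e[0][0]+285)); p=np.argwhere(m&(d2<8))+[140,285]
W=np.array([onz(T,q,.094)[:2] for q in p]); c=W.mean(0); v=np.linalg.eigh(np.cov((W-c).T))[1][:,1]; print('bar',len(p),c,np.arctan2(*(-np.sign(v[0])*v)[::-1]))
E
python3 d.py
```

```text
origin in scene [142.32849803 342.75079375] start tcp [325.73716962 502.52238097]
0 [0.33361779 0.13938735 0.        ] [191.72869033 328.46876706]
0.1 [0.3448267 0.1293538 0.1      ] [169.11616102 327.99312048]
0.2 [0.35603561 0.11932026 0.2       ] [144.26046895 327.47013951]
0.3 [0.36724452 0.10928671 0.3       ] [116.81059938 326.89239239]
0.4 [0.37845343 0.09925317 0.4       ] [ 86.33831657 326.25080668]
0.6 [0.40087125 0.07918607 0.6       ] [ 14.08441359 324.72857471]
ring ((19.794706344604492, 15.513983726501465), (36.82196807861328, 38.658756256103516), 84.44679260253906) 304.7947063446045 155.51398372650146
axis [ 0.67054768 -0.15112095  0.051     ]
red 4
[165.52040816 313.01530612] [ 0.64028218 -0.17338505  0.058     ]
green [172.67820774 297.25254582] [ 0.62062253 -0.1283552   0.051     ]
ang red -2.50735440595185 green 2.7137622719843177
bar edge dir -2.197731106219633 [array([ 0.66780518, -0.1272764 ,  0.094     ]), array([ 0.64114972, -0.16407146,  0.094     ])]
bar 89 [ 0.66739334 -0.14638315] -2.440795721630531
```

```bash
cat > e.py <<'E'
from h import *
import pickle
C=pickle.load(open('C0.pkl','rb')); T,S=C['top'],C['scene']
a=onz(T,(175.8,286.3),.05);b=onz(T,(147.8,283),.05);c=onz(T,(176.8,318.1),.05);d=onz(T,(179.8,284.5),.05)
print(a,b,c,d); yaw=.079; ex=np.array([np.cos(yaw),np.sin(yaw)]);ey=np.array([-np.sin(yaw),np.cos(yaw)])
left=np.mean([a[:2]@ey,b[:2]@ey]); front=np.mean([c[:2]@ex,d[:2]@ex]); P=ex*(front+.05)+ey*(left-.05); print('box centre',P, 'dock frame',[(P-[.6477,.0241])@ex,(P-[.6477,.0241])@ey])
G=np.array([.6206,-.1284])
for nm,px,z in(('red',(165.5,313),.058),('red2',(167.3,315.8),.058),('green',(172.7,297.25),.051)):
    Q=onz(T,px,z)[:2]; print(nm,np.arctan2(*(Q-P)[::-1]),np.linalg.norm(Q-P))
# min-error ring: template white disc
g=T['img'][135:185,280:330].min(2).astype(np.float32)
best=None
for rr in np.arange(154,164,.5):
  for cc in np.arange(300,309,.5):
    yy,xx=np.mgrid[135:185,280:330]; d=np.hypot(yy-rr,xx-cc); s=g[(d<16)&(d>11)].mean()-g[(d>18)&(d<20)].mean()
    if best is None or s>best[0]: best=(s,rr,cc,onz(T,(rr,cc),.051))
print(best)
cv2.imwrite('pics/both.png',np.hstack([cv2.resize(S['img'],(400,300),interpolation=3),cv2.resize(T['img'],(400,300),interpolation=3)]))
E
python3 e.py
```

```text
[ 0.61185438 -0.09666914  0.05      ] [ 0.69356987 -0.08827181  0.05      ] [ 0.60845416 -0.18870762  0.05      ] [ 0.60030296 -0.09131557  0.05      ]
box centre [ 0.65472939 -0.14246721] dock frame [np.float64(-0.006137657943037219), np.float64(-0.16660245255337267)]
red -2.0068814347474513 0.034062643697204464
red2 -2.0387107728031424 0.04354279649148298
green 2.7497251488516885 0.03697268733404217
(np.float32(96.59253), np.float64(159.0), np.float64(304.0), array([ 0.66036052, -0.14861753,  0.051     ]))
```

View pics/both.png

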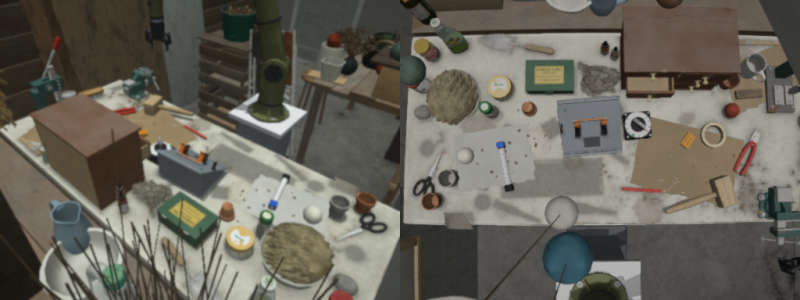

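```bash
cat > plan.py <<'E'
from h import *
import sys
def st():
    s=sense(); M=R.from_rotvec(s['tool_rot']).as_matrix(); return s,np.array(s['ee_pos']),M,np.arctan2(M[1,0],M[0,0])
def show(target,psi,p=None,ps0=None):
    s,p0,M,ps=st(); p=p0 if p is None else np.array(p); ps=ps if ps0 is None else ps0
    d=np.array(target)-p; x=np.array([np.cos(ps),np.sin(ps),0]);y=np.array([np.sin(ps),-np.cos(ps),0])
    v=np.array([d@x,d@y,-d[2]])/.5; w=(ps-psi)/np.pi
    print('to',target,'scaled total',np.round(v,4),'rows>=',round(float(np.linalg.norm(v)/.1),1),'roll',round(w,4),'rows',round(abs(w)/.0477,1))
if __name__=='__main__':
    s,p,M,ps=st(); print(s['time'],p,ps,M[:,2],np.round(s['force'],2),s['grip_width'],s['finger_force'],np.round(s['joint_positions'],2))
E
python3 -c "
from plan import *
show((.48,-.25,.25),.209,ps0=.209)
show((.508,.3505,.12),.209,p=(.48,-.25,.25),ps0=.209)"
```

```text
to (0.48, -0.25, 0.25) scaled total [ 6.685e-01 -6.009e-01  1.000e-04] rows>= 9.0 roll 0.0 rows 0.0
to (0.508, 0.3505, 0.12) scaled total [ 0.304  -1.1632  0.26  ] rows>= 12.3 roll 0.0 rows 0.0
```

>>> servo_tool(deltas="60 0 0 0 0.041; 60 0.067 -0.06 0 0; 60 0.067 -0.06 0 0; 60 0.067 -0.06 0 0; 60 0.067 -0.06 0 0; 60 0.067 -0.06 0 0; 60 0.067 -0.06 0 0; 60 0.067 -0.06 0 0", grip_force=60)

```text
time: 5.55
ee_pos: [0.4021, -0.3576, 0.2503]
tool_rot: [3.124, 0.327, 0.001]
force: [1.4, -0.3, -0.0]
grip_width: 0.0598
finger_force: 0.0
```

>>> servo_tool(deltas="60 0.067 -0.06 0 0; 60 0.067 -0.06 0 0; 60 0.067 -0.06 0 0; 60 0.022 -0.083 0 0; 60 0.022 -0.083 0 0; 60 0.022 -0.083 0 0; 60 0.022 -0.083 0 0; 60 0.022 -0.083 0 0")

```text
time: 6.35
ee_pos: [0.4915, -0.0342, 0.2503]
tool_rot: [3.124, 0.327, 0.001]
force: [0.8, 0.4, -0.2]
grip_width: 0.06
finger_force: 0.0
```

>>> servo_tool(deltas="60 0.022 -0.083 0 0; 60 0.022 -0.083 0 0; 60 0.022 -0.083 0 0; 60 0.022 -0.083 0 0; 60 0.022 -0.083 0.05 0; 60 0.022 -0.083 0.05 0; 60 0.022 -0.083 0.05 0; 60 0.022 -0.083 0.05 0")

```text
time: 7.15
ee_pos: [0.5091, 0.3085, 0.1492]
tool_rot: [3.124, 0.326, 0.001]
force: [1.2, -0.9, 0.3]
grip_width: 0.06
finger_force: 0.0
```

```bash
python3 plan.py; python3 -c "
from plan import *
show((.508,.3505,.12),.209)
show((.508,.3505,.0265),.209)"
```

```text
7.15 [0.50913438 0.30846644 0.14921095] 0.20813184939269871 [ 9.37236801e-04 -1.19547943e-04 -9.99999554e-01] [ 1.16 -0.85  0.34] 0.05996733774363517 0.0 [ 0.07  0.38 -0.8   1.69  0.29  1.19 -2.17]
to (0.508, 0.3505, 0.12) scaled total [ 0.0152 -0.0827  0.0584] rows>= 1.0 roll -0.0003 rows 0.0
to (0.508, 0.3505, 0.0265) scaled total [ 0.0152 -0.0827  0.2454] rows>= 2.6 roll -0.0003 rows 0.0
```

>>> servo_tool(deltas="60 0.008 -0.0413 0.02 0; 60 0.0072 -0.0414 0.04 0; 60 0 0 0.06 0; 60 0 0 0.06 0; 60 0 0 0.04 0; 60 0 0 0.0254 0; 60 0 0 0 0; 60 0 0 0 0")

```text
time: 7.95
ee_pos: [0.5081, 0.3495, 0.028]
tool_rot: [-3.124, -0.327, -0.001]
force: [-0.1, 0.2, 0.2]
grip_width: 0.06
finger_force: 0.0
```

```bash
python3 -c "
from plan import *
show((.508,.3505,.0265),.209)"
```

```text
to (0.508, 0.3505, 0.0265) scaled total [ 0.0001 -0.002   0.0031] rows>= 0.0 roll -0.0001 rows 0.0
```

>>> servo_tool(deltas="60 0 -0.002 0.003 0; 10 0 0 0 0; 10 0 0 0 0; 10 0 0 0 0; 10 0 0 0 0; 10 0 0 0 0; 10 0 0 0 0", grip_force=60)

```text
time: 8.65
ee_pos: [0.5078, 0.3505, 0.0267]
tool_rot: [-3.124, -0.328, -0.002]
force: [-0.4, -0.8, 5.6]
grip_width: 0.022
finger_force: 59.1
```

>>> servo_tool(deltas="10 0 0 -0.03 0; 10 0 0 -0.07 0; 10 0 0 -0.08 0; 10 0 0 -0.09 -0.04; 10 0 0 -0.09 -0.0459; 10 0 0 -0.08 -0.0459; 10 0 0 0 -0.0459; 10 0 0 0 -0.0459")

```text
time: 9.45
ee_pos: [0.5076, 0.3505, 0.2479]
tool_rot: [2.816, 1.391, 0.004]
force: [-0.3, -0.4, -2.9]
grip_width: 0.0217
finger_force: 59.2
```

>>> servo_tool(deltas="10 0 0 0 -0.0459; 10 0 0 0 -0.0459; 10 0 0 0 -0.0459; 10 0 0 0 -0.0459; 10 0 0 0 -0.0459; 10 0 0 0 0")

```text
time: 10.05
ee_pos: [0.5072, 0.3498, 0.2457]
tool_rot: [-2.151, -2.289, 0.001]
force: [-0.8, -0.3, -3.2]
grip_width: 0.0217
finger_force: 59.2
```

```bash
cat > dk.py <<'E'
from plan import *
D=np.array([.6477,.0241,.105]); Y=.079
EX=np.array([np.cos(Y)*np.cos(np.pi/6),np.sin(Y)*np.cos(np.pi/6),.5]); EY=np.array([-np.sin(Y),np.cos(Y),0]); EZ=np.cross(EX,EY)
PSI=.209+1.36+Y
def tgt(x,y,z,h=.0115): return D+EX*x+EY*y+EZ*z+[0,0,h]
E
python3 plan.py; python3 -c "
from dk import *
t=tgt(0,-.004,.045); show(np.r_[t[:2],.25],PSI); show(np.r_[t[:2],.25],PSI,ps0=PSI);print(t)"
```

```text
10.05 [0.50717604 0.34975891 0.24568567] 1.6330198530056583 [-8.79333778e-04 -3.53580387e-04 -9.99999551e-01] [-0.78 -0.34 -3.21] 0.021723549287547134 59.155749678611755 [ 0.18  0.45 -1.1   1.52  0.41  1.42 -0.87]
to [0.62558585 0.01833682 0.25      ] scaled total [-0.6763  0.1951 -0.0086] rows>= 7.0 roll -0.0048 rows 0.1
to [0.62558585 0.01833682 0.25      ] scaled total [-0.6791  0.185  -0.0086] rows>= 7.0 roll 0.0 rows 0.0
[0.62558585 0.01833682 0.15547114]
```

>>> servo_tool(deltas="10 -0.04 0.011 0 -0.0048; 10 -0.08 0.022 0 0; 10 -0.09 0.0245 0 0; 10 -0.09 0.0245 0 0; 10 -0.09 0.0245 0 0; 10 -0.09 0.0245 0 0; 10 -0.09 0.0245 0 0; 10 -0.07 0.0195 0 0")

```text
time: 10.85
ee_pos: [0.6195, 0.0336, 0.2458]
tool_rot: [2.142, 2.296, -0.002]
force: [0.8, -1.2, -2.3]
grip_width: 0.0216
finger_force: 59.2
```

>>> servo_tool(deltas="10 -0.039 0.01 0.02 0; 10 0 0 0.05 0; 10 0 0 0.03 0; 10 0 0 0 0")

```text
time: 11.25
ee_pos: [0.6231, 0.02, 0.1929]
tool_rot: [-2.13, -2.303, 0.005]
force: [-0.9, -0.1, -2.3]
grip_width: 0.0219
finger_force: 59.2
```

```bash
cat > v.py <<'E'
from dk import *
import pickle,sys
C={n:read_camera(n) for n in('scene','top')}; pickle.dump(C,open('C1.pkl','wb'))
s,p,M,ps=st(); print(s['time'],p,ps,np.round(s['force'],2))
A=p-[0,0,.0115]; u=np.array([np.cos(ps),np.sin(ps),0])
out=[]
for n,(r0,r1,c0,c1) in(('top',(115,205,195,295)),('scene',(160,250,200,300))):
    k=4; B=cv2.resize(C[n]['img'][r0:r1,c0:c1],None,fx=k,fy=k,interpolation=cv2.INTER_CUBIC)
    for P,col in [(A+u*d,(255,0,255)) for d in(-.095,-.072,.072,.095)]+[(tgt(0,y,0,0),(0,255,0)) for y in(-.057,-.037,.037,.057,.0985)]:
        q=proj(C[n],P)-[r0,c0]+.5; cv2.circle(B,(int(q[1]*k),int(q[0]*k)),2,col,-1)
    out.append(B)
cv2.imwrite(sys.argv[1],np.hstack(out))
t=tgt(0,-.004,.045); show(t,PSI)
E
python3 v.py pics/v1.png
```

```text
11.35 [0.62497457 0.02044846 0.19592562] 1.649639730718393 [-0.83 -0.43 -2.37]
to [0.62558585 0.01833682 0.15547114] scaled total [-0.0043  0.0009  0.0809] rows>= 0.8 roll 0.0005 rows 0.0
```

View pics/v1.png

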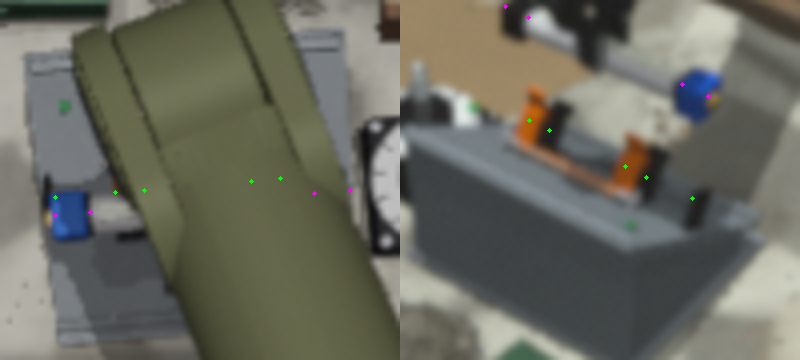

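>>> servo_tool(deltas="10 -0.002 0.001 0.04 0; 10 -0.002 0 0.04 0; 10 0 0.005 0.0087 0; 10 0 0.005 0.0087 0; 10 0 0 0 0; 10 0 0 0 0")

```text
time: 11.95
ee_pos: [0.6317, 0.0176, 0.1482]
tool_rot: [2.134, 2.305, 0.002]
force: [0.0, 0.3, -1.7]
grip_width: 0.0218
finger_force: 59.2
```

```bash
cat > w.py <<'E'
from dk import *
s,p,M,ps=st(); d=p-[0,0,.0115]-D
f=np.array(s['force']); print(s['time'],'cradle mm',np.round(1e3*np.array([d@EX,d@EY,d@EZ]),1),'F cradle',np.round([f@EX,f@EY,f@EZ],1),ps-PSI,'torq',np.round(s['wrist_torque'],2),s['grip_width'])
E
python3 w.py
```

```text
11.95 cradle mm [ 1.6 -5.2 35.7] F cradle [-0.8  0.3 -1.5] -0.00015394714539285204 torq [ 0.01 -0.02  0.04] 0.021789744086135928
```

>>> servo_tool(deltas="10 0 0 0.006 0; 10 0 0.0025 0.0043 0; 10 0 0.0025 0.0043 0; 10 0 0.0025 0.0043 0; 10 0 0 0 0")

```text
time: 12.45
ee_pos: [0.6341, 0.0172, 0.137]
tool_rot: [-2.134, -2.304, 0.002]
force: [-2.1, 0.1, -1.8]
grip_width: 0.0215
finger_force: 59.2
```

```bash
python3 w.py
```

```text
12.45 cradle mm [-2.  -5.8 24.8] F cradle [-2.7  0.3 -0.6] -0.0003448414843965075 torq [-0.02  0.41  0.04] 0.021485003690394983
```

>>> servo_tool(deltas="10 0 0.002 0.0043 0; 10 0 0.002 0.0043 0; 10 0 0 0 0")

```text
time: 12.75
ee_pos: [0.6344, 0.0174, 0.1321]
tool_rot: [-2.131, -2.303, 0.007]
force: [-5.9, -0.5, -2.3]
grip_width: 0.0216
finger_force: 59.3
```

```bash
python3 w.py
```

```text
12.75 cradle mm [-4.2 -5.6 20.4] F cradle [-6.3 -0.1  1. ] -1.6515970556074677e-05 torq [-0.12  1.37  0.09] 0.02160899410336632
```

>>> servo_tool(deltas="10 0 0.0025 0.0043 0; 10 0 0.0025 0.0043 0; 10 0 0 0 0")

```text
time: 13.05
ee_pos: [0.6357, 0.0176, 0.1289]
tool_rot: [-2.131, -2.302, 0.012]
force: [-12.6, -1.7, 6.6]
grip_width: 0.0218
finger_force: 60.4
```

```bash
python3 w.py
```

```text
13.05 cradle mm [-4.6 -5.6 17. ] F cradle [-7.7 -0.6 12.1] 2.302743639726046e-05 torq [-0.35  2.77  0.08] 0.02179083847594607
```

>>> servo_tool(deltas="10 0 0.0026 -0.0015 0; 10 0 0.0026 -0.0015 0; 10 0 0 0 0")

```text
time: 13.35
ee_pos: [0.6359, 0.0176, 0.1289]
tool_rot: [-2.128, -2.299, 0.018]
force: [-15.8, -1.8, 4.0]
grip_width: 0.0218
finger_force: 60.0
```

```bash
python3 w.py
```

```text
13.35 cradle mm [-4.4 -5.5 16.9] F cradle [-11.8  -0.5  11.4] 0.0003480048892390286 torq [-0.36  3.51  0.  ] 0.021772550989341794
```

```bash
cat > v2.py <<'E'
from dk import *
import sys
C={n:read_camera(n) for n in('scene','top')}
s,p,M,ps=st(); A=p+M[:,2]*.0115; u=M[:,0]
out=[]
for n,(r0,r1,c0,c1) in(('top',(130,190,195,255)),('scene',(160,230,220,290))):
    k=390/(r1-r0); B=cv2.resize(C[n]['img'][r0:r1,c0:c1],None,fx=k,fy=k,interpolation=cv2.INTER_CUBIC)
    for P,col in [(A+u*d,(255,0,255)) for d in(-.095,-.072,.072,.095)]+[(tgt(0,y,0,0),(0,255,0)) for y in(-.057,-.037,.037,.057,.0985)]:
        q=proj(C[n],P)-[r0,c0]+.5; cv2.circle(B,(int(q[1]*k),int(q[0]*k)),2,col,-1)
    out.append(B)
cv2.imwrite(sys.argv[1],np.hstack(out))
E
python3 v2.py pics/v2.png
```

```text
(no output)
```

View pics/v2.png

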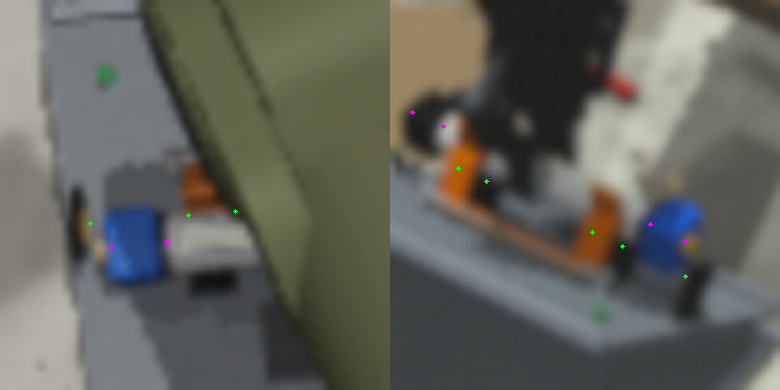

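>>> servo_tool(deltas="10 0 0.002 0.0035 0; 10 0 0.002 0.0035 0; 10 0 0 0 0; 10 0 0 0 0")

```text
time: 13.85
ee_pos: [0.6389, 0.018, 0.127]
tool_rot: [-2.129, -2.301, 0.016]
force: [-16.5, -1.8, 10.2]
grip_width: 0.0215
finger_force: 60.6
```

```bash
python3 w.py
```

```text
13.85 cradle mm [-2.7 -5.4 13.7] F cradle [-9.3 -0.5 17.1] 0.000528534556471616 torq [-0.43  3.65  0.12] 0.021490803082735627
```

>>> servo_tool(deltas="10 0 0.002 0.003 0; 10 0 0.002 0.003 0; 10 0 0 0 0")

```text
time: 14.15
ee_pos: [0.6428, 0.0184, 0.1232]
tool_rot: [-2.131, -2.303, 0.009]
force: [-8.5, -1.0, -0.2]
grip_width: 0.0217
finger_force: 59.5
```

```bash
python3 w.py
```

```text
14.15 cradle mm [-1.3 -5.3  8.5] F cradle [-7.5 -0.3  4.1] 0.0003163526702243402 torq [-0.01  1.7   0.06] 0.021663422301531118
```

>>> servo_tool(deltas="10 0 0.002 0.0035 0; 10 0 0.002 0.0035 0; 10 0 0 0 0")

```text
time: 14.45
ee_pos: [0.6463, 0.0183, 0.1187]
tool_rot: [-2.132, -2.303, 0.004]
force: [-3.4, -0.3, -8.2]
grip_width: 0.0218
finger_force: 59.1
```

```bash
python3 w.py
```

```text
14.45 cradle mm [-0.4 -5.6  2.8] F cradle [-7.1 -0.1 -5.4] -0.0002100591943359209 torq [ 0.13  0.65 -0.03] 0.021809571863852534
```

>>> servo_tool(deltas="10 0 0.001 0.002 0; 10 0.004 0 0.001 0; 10 0.004 0 0 0; 10 0 0 0 0")

```text
time: 14.85
ee_pos: [0.6481, 0.0212, 0.1184]
tool_rot: [2.135, 2.304, -0.002]
force: [-0.1, -2.6, -11.9]
grip_width: 0.0217
finger_force: 59.2
```

```bash
python3 w.py
```

```text
14.85 cradle mm [ 1.1 -2.9  1.5] F cradle [ -6.2  -2.6 -10.1] -0.001209108627396649 torq [-0.67  0.09 -0.01] 0.021728466829150556
```

>>> servo_tool(deltas="10 0 0.001 0.004 0; 10 0.003 0 0.004 0; 10 0.003 0 0 0; 10 0 0 0 0")

```text
time: 15.25
ee_pos: [0.6497, 0.0237, 0.1176]
tool_rot: [2.133, 2.3, -0.001]
force: [-4.1, -5.1, 3.5]
grip_width: 0.0217
finger_force: 61.0
```

```bash
python3 w.py
```

```text
15.25 cradle mm [ 2.3 -0.5 -0. ] F cradle [-2.1 -4.8  5.2] -0.001573342281591339 torq [-1.16  0.75  0.12] 0.021655652691567457
```

>>> servo_tool(deltas="10 0.003 0 0 0; 10 0.003 0 0 0; 10 0 0 0 0")

```text
time: 15.55
ee_pos: [0.6498, 0.0239, 0.1176]
tool_rot: [2.133, 2.297, -0.005]
force: [-3.9, -10.1, 3.9]
grip_width: 0.0212
finger_force: 61.0
```

```bash
python3 w.py
```

```text
15.55 cradle mm [ 2.3 -0.4 -0. ] F cradle [-2.1 -9.8  5.8] -0.0033963157867376026 torq [-2.06  0.8   0.17] 0.021175771854911724
```

>>> servo_tool(deltas="24 0 0 0 0; 28 0 0 0 0; 30 0 0 0 0; 31 0 0 -0.004 0; 32 0 0 -0.008 0; 32 0 0 -0.016 0; 34 0 0 -0.03 0; 36 0 0 -0.05 0")

```text
time: 16.35
ee_pos: [0.6475, 0.0283, 0.1693]
tool_rot: [-2.133, -2.304, 0.002]
force: [-0.6, -0.1, 0.6]
grip_width: 0.0362
finger_force: 0.0
```

>>> servo_tool(deltas="40 0 0 -0.09 0; 40 -0.09 0 -0.02 0; 40 -0.09 0 0 0; 40 -0.09 0 0 0; 40 -0.075 0 0 0; 40 0 0 0 0")

```text
time: 16.95
ee_pos: [0.6614, -0.1531, 0.2245]
tool_rot: [2.146, 2.29, -0.004]
force: [1.1, -0.3, -0.9]
grip_width: 0.0398
finger_force: 0.0
```

```bash
python3 plan.py; python3 v2.py pics/v3.png
```

```text
16.95 [ 0.66135534 -0.15309131  0.22452495] 1.6358437511793469 [ 5.60735802e-04 -4.06576618e-03 -9.99991578e-01] [ 1.06 -0.28 -0.91] 0.03978680135362767 0.0 [ 0.84  0.57 -0.96  1.38  0.47  1.43 -0.05]
```

View pics/v3.png

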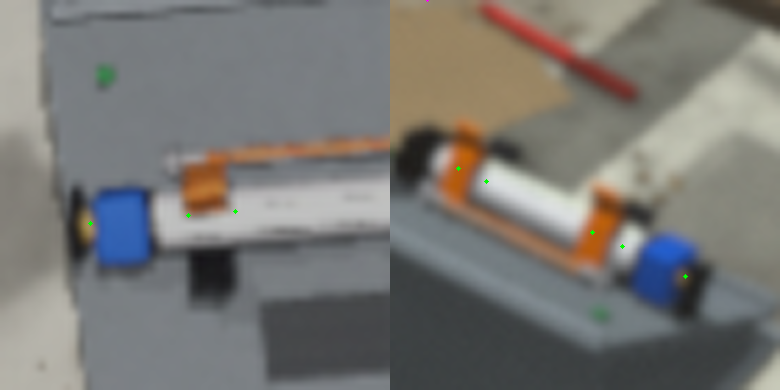

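```bash
python3 -c "
from plan import *
show((.6604,-.1486,.13),.92); show((.6604,-.1486,.09),.92,ps0=.92)"
```

```text
to (0.6604, -0.1486, 0.13) scaled total [-0.0072 -0.0027  0.1899] rows>= 1.9 roll 0.2307 rows 4.8
to (0.6604, -0.1486, 0.09) scaled total [-0.0072  0.0028  0.2699] rows>= 2.7 roll 0.0 rows 0.0
```

>>> servo_tool(deltas="40 0 0 0 0.0456; 40 0 0 0.02 0.0456; 40 0 0 0.04 0.0456; 40 0 0 0.05 0.0456; 40 0 0 0.05 0.0456; 40 0 0 0.03 0; 40 0 0 0 0")

```text
time: 17.75
ee_pos: [0.6601, -0.1418, 0.1273]
tool_rot: [-2.801, -1.418, 0.004]
force: [-0.2, 0.4, -0.1]
grip_width: 0.0399
finger_force: 0.0
```

```bash
python3 -c "
from plan import *
show((.6604,-.1486,.09),.92)"; python3 plan.py
```

```text
to (0.6604, -0.1486, 0.09) scaled total [-0.0107  0.0086  0.0746] rows>= 0.8 roll 0.0055 rows 0.1
17.75 [ 0.66010832 -0.14175629  0.12731253] 0.9371262886320524 [-0.00344569  0.00110676 -0.99999345] [-0.22  0.41 -0.08] 0.03990779817073913 0.0 [ 0.75  0.59 -0.8   1.5   0.43  1.24 -0.75]
```

>>> servo_tool(deltas="40 -0.0107 0.0086 0.01 0.0055; 40 0 0 0.03 0; 40 0 0 0.0346 0; 40 0 0 0 0; 5 0 0 0 0; 5 0 0 0 0; 5 0 0 0 0; 5 0 0 0 0", grip_force=30)

```text
time: 18.55
ee_pos: [0.6608, -0.1496, 0.0921]
tool_rot: [-2.818, -1.387, 0.002]
force: [-4.7, 1.9, 2.3]
grip_width: 0.0135
finger_force: 31.8
```

```bash
python3 plan.py
```

```text
18.55 [ 0.66078951 -0.14956506  0.09206058] 0.9146667214732083 [-1.86571783e-03  6.02790126e-04 -9.99998078e-01] [-4.75  1.94  2.34] 0.013518671015174484 31.762256920337677 [ 0.74  0.62 -0.78  1.52  0.45  1.19 -0.77]
```

>>> servo_tool(deltas="5 0 -0.006 0 0; 5 0 0 0 0.04; 5 0 0 0 0.045; 5 0 0 0 0.045; 5 0 0 0 0.045; 5 0 0 0 0.045; 5 0 0 0 0.045; 5 0 0 0 0.045")

```text
time: 19.35
ee_pos: [0.6604, -0.1492, 0.0921]
tool_rot: [3.139, -0.103, 0.005]
force: [1.1, -0.6, -2.6]
grip_width: 0.0133
finger_force: 31.2
```

>>> servo_tool(deltas="5 0 0 0 0.045; 5 0 0 0 0.045; 5 0 0 0 0.041; 5 0 0 0 0; 5 0 0 0 0; 5 0 0 0 0")

```text
time: 19.95
ee_pos: [0.6603, -0.1491, 0.0921]
tool_rot: [3.055, -0.731, 0.004]
force: [4.7, -1.8, -3.6]
grip_width: 0.0135
finger_force: 31.0
```

```bash
python3 plan.py
```

```text
19.95 [ 0.66028833 -0.14913341  0.09205531] -0.46944984981777 [ 2.73324404e-03 -7.06545782e-04 -9.99996015e-01] [ 4.71 -1.84 -3.6 ] 0.013482405423653318 31.032734513282776 [ 0.56  0.54 -0.51  1.54  0.28  1.14 -2.05]
```

>>> servo_tool(deltas="16 0 0 0 0; 24 0 0 0 0; 32 0 0 0 0; 40 0 0 -0.03 0; 40 0 0 -0.08 0; 40 0 0 -0.09 0; 40 0 0 -0.09 0; 40 -0.01 0.05 -0.02 0")

```text
time: 20.75
ee_pos: [0.6475, -0.1639, 0.2552]
tool_rot: [-3.054, 0.722, -0.018]
force: [1.2, 1.1, 1.4]
grip_width: 0.0399
finger_force: 0.0
```

>>> servo_tool(deltas="40 -0.018 0.09 0 0; 40 -0.018 0.09 0 0; 40 -0.018 0.09 0 0; 40 -0.018 0.09 0 0; 40 -0.018 0.09 0 0; 40 -0.018 0.09 0 0; 40 0 0 0 0")

```text
time: 21.45
ee_pos: [0.4664, -0.3925, 0.2479]
tool_rot: [3.045, -0.751, -0.003]
force: [-0.4, 0.5, -0.2]
grip_width: 0.0399
finger_force: 0.0
```

```bash
cat > k.py <<'E'
from dk import *
import pickle,sys
C={n:read_camera(n) for n in('scene','top')}; pickle.dump(C,open('C2.pkl','wb'));T=C['top']; print(sense()['time'],sense()['force'])
ctr=np.array([.6603,-.1491]); I=T['img'][140:180,285:325].astype(int)
for nm,r,th,z in(('red',I[...,2]-I[...,1],35,.058),('green',I[...,1]-np.maximum(I[...,2],I[...,0]),15,.051)):
    m=r>th; p=np.argwhere(m); w=r[m]; c=(p*w[:,None]).sum(0)/w.sum()+[140,285]; Q=onz(T,c,z)[:2]-ctr
    print(nm,len(p),c,Q,np.linalg.norm(Q),np.arctan2(Q[1],Q[0]))
k=10; a=cv2.resize(T['img'][140:180,285:325],None,fx=k,fy=k,interpolation=3)
q=proj(T,np.r_[ctr,.051])-[140,285]+.5; cv2.circle(a,(int(q[1]*k),int(q[0]*k)),2,(255,0,255),-1)
b=cv2.resize(T['img'][130:190,195:255],(400,400),interpolation=3)
cv2.imwrite(sys.argv[1],np.hstack([a,b]))
E
python3 k.py pics/k1.png
```

```text
21.55 [1.66181937 1.36498469 0.08199607]
red 5 [168.5703125 299.6171875] [-0.02866992  0.01453726] 0.03214492197854578 2.672316115318463
green 15 [172.77297297 297.24864865] [-0.03995239  0.02076062] 0.04502440879357743 2.6623614590046385
```

View pics/k1.png

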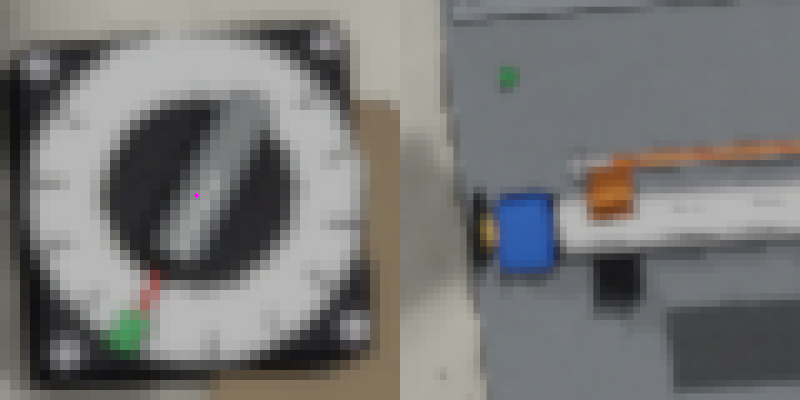

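```bash
python3 -c "
from bench import *
print(close_job())"
```

```text
the job is handed in; nothing more can be done
None
```

The job is handed in after about 21.6 s: the lamp is seated with the jaw shut over it and its blue end on the contact (pushing on gave more force and no movement), and the last picture shows the timer pointer within about 1° of the green mark; the pot and matchbox were never approached.

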